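# Find the hidden catch and open the inlay sample case

## Robot

A 6-joint arm with a two-finger parallel gripper is mounted at the origin on the work surface. World frame = base frame: x ahead of the robot, y to its left, z up, the work surface at z = 0. Lengths are in m, angles in rad, forces in N, time in s.
With the tool pointing down it reaches from about 0.325 to 0.9 m from the base axis. Payload 3.5 kg.
Tool frame: the origin (TCP) lies on the centre line of the jaws, within the pads' length; the fingertips stand 11 mm ahead of it and the grasp point (between the pads) lies 8 mm behind it (env.tips_ahead is the distance from the TCP to the fingertips, in m); z points along the fingers, y is the direction in which the jaws open and shut (so a half turn about z gives the same grasp; the last joint's range is limited). The gripper opens to 85 mm and grips with 20 to 120 N. Pads are 22 mm wide; open, the fingers measure 114 mm over their backs; the gripper's body (76 mm by 85 mm) begins 54 mm behind the grasp point. The pads swing forward as they close: fully open they stand 13 mm farther back than shut.
Start: joints at [-1.213, 0.276, -0.026, 1.268, 0, 1.467], TCP at [0.278, -0.56, 0.242] pointing down, gripper open.
Joint ranges: [-3.12, 3.12], [-0.85, 1.88], [-1.08, 1.24], [-1.95, 2.15], [-1.57, 1.53], [-3.14, 3.14]. Speed limits (rad/s): [2.57, 2.57, 3.14, 3.14, 3.14, 3.14].

## Interface

Orientations are given as a unit quaternion [w, x, y, z].
In Python, from rig import env, optics, ticket, look_for, place_of gives the robot as it stands. Calls block until the motion is done:
- env.move_ptp(position, orientation): joint-space move of the TCP to a pose.
- env.move_linear(position, vel=0.15, rot=None): straight line of the TCP; rot=None keeps the orientation; vel is the mean speed in m/s.
- env.move_j(angles): joint-space move.
- env.command_gripper(opening, squeeze=None): opening from 0.0 (shut) to 1.0 (fully open); squeeze is the grip in N (None keeps the last); returns when the fingers have stopped.
- env.dwell(seconds).
- env.solve_ik(position, orientation): joint angles nearest the present ones, or None.
- optics.grab_frame(name): name is "scene" or "top"; returns a dict with "pixels" (400x640x3 uint8, red, green, blue), "camera_matrix" (3x3 intrinsics, pixels), "k1" (the pictures are not rectified: a ray, as slopes to the right and down, at radius r is drawn at 1 + k1 r^2 times it, then the intrinsics apply), "R" (3x3) and "t" (3): a world point X has camera coordinates R X + t. Camera axes: x right, y down, z forward; pixel columns grow to the right and rows downward; lengths in m; the calibration is good to about 2 mm. A picture is of the moment at which its call begins. There is no depth.
A pose or a line that the arm cannot do raises env.Unreachable and nothing moves.
- ticket.finish_job(): hands the job in, once; it reports no verdict.
Trained networks look in a picture, given as the dict that the camera call returned (one of the last four; its "shot" number tells which), for a name from the list of things; names that differ only in an ending like _2 or _b are one class to them, and where a whole thing is asked for, a point or a joint stands for the part that bears it (a point fixed in the world has none). Each returns a list of dicts, best first, with "confidence" (0 to 1); they miss things now and then, are a little off and sometimes report something else, mostly with a low value. They report only what shows in the picture. A call takes as long as a camera call.
- look_for(picture, target): "bbox" ([left, top, right, bottom] in pixels, round what is visible of it).
- place_of(picture, target): "point" ([column, row] in pixels: a listed point, or the origin of a listed thing).
Readings, each from a call of its own:
- env.get_time(): time.
- env.get_joints(): joint angles.
- env.get_joint_vel(): joint speeds.
- env.get_joint_efforts(): joint torques, N m.
- env.get_tool_pos(): TCP position.
- env.get_ee_rot(): TCP orientation.
- env.get_wrist_force(): force on the tool from outside, world axes, zero at the start.
- env.get_torque(): the same for the moment, N m.
- env.get_finger_gap(): opening from 0.0 (shut) to 1.0 (fully open).
Only numpy, scipy, OpenCV 4.12 (cv2) and the standard library are available. Lean on these libraries where they do the work, as an engineer would, in place of code of your own. Each camera call takes 0.05 s, during which the arm holds its last target.

## Task

Open the glass-topped sample case: feel along the top of its front rail with a fingertip until you find the hidden thumb notch, press the catch plate inside the notch right down so that the lid springs free, then take the hand clear and leave the lid standing fully open. Do not lean on the glass lid, pick nothing up, and leave the other things on the bench where they are.

Things in the scene. Friction and masses are not known exactly. Their poses are not given: they have to be found in the camera images.
- case: The sample case, origin at the centre of its underside: a fixed dark oak box, 320 mm deep (x), 500 mm wide (y), 85 mm high, standing on the bench, front rail towards the robot. Its x axis points from the front rail to the hinged back, y runs along the rail, z up. The lid is an oak frame with a glass pane; inlay panels lie inside.
- rail_mid (a point): Middle of the front rail's level, smooth top, 85 mm above the bench; axes as the case. The rail is 500 mm long (y), 30 mm deep (x -15 to +15 mm). The shut lid begins 2 mm behind it, tops flush. Hidden in the rail is one thumb notch in the same oak, 54 mm long (y), through the rail's full depth, open at top and front; its middle lies anywhere from y = -70 to +70 mm.
- catch (a joint): Oak thumb plate in the notch, 48 mm wide, top 15 mm below the rail's top; spans x -12 to +25 mm of rail_mid, where it is hinged (axis along y) under the lid. Sprung: 0 rad at rest, grows as it is pressed down, stop at 0.26 (about 7 mm down at the rail's middle line, 4 to 7 N there). The lid is freed at about 0.15; let go, the plate springs back.
- lid: Lid, 16 mm thick, 288 mm deep (x), 500 mm wide (y); origin at its middle, axes as the case while shut. It is hinged along its far edge (140 mm behind the origin) and held shut by the catch; once freed its damped springs raise it unaided (front edge up, away from the robot) to a stop, tilted 1.05 rad (60 degrees), in about 4 s with at most 4 N at the front edge, and it stays up.
- pen_tin: Bystander: open dark steel pen tin, 190 x 62 x 26 mm, with pens in it; loose; origin at the centre of its underside.
- wax: Bystander: ochre block of wax, 55 x 38 x 22 mm; loose; origin at the centre of its underside.
- slate: Bystander: grey slate plate, 110 x 130 x 8 mm, carrying unfinished inlay; loose; origin at the centre of its underside.
- bowl: Bystander: terracotta bowl, 150 mm across, 55 mm high; loose; origin at the centre of its underside.
- jar: Bystander: amber glass jar, 64 mm across, 95 mm high; loose; origin at the centre of its underside.
- tape: Bystander: roll of paper tape lying flat, 100 mm across, 22 mm high; loose; origin at the centre of its underside.
- loupe: Bystander: black eye loupe standing up, 46 mm across, 42 mm high; loose; origin at the centre of its underside.
- stone: Bystander: rounded lump of pale marble, 60 x 45 x 32 mm; loose; origin at the centre of its underside.

How it is judged:
By the outcome, as a careful person would: the job done as asked, in the order asked, and still so for the second after the job is handed in, with the robot touching nothing.
It also fails if it takes over 72 s, if anything falls off the work surface, if the arm or the gripper's body presses on something with over 40 N, if the wrist force passes 120 N, or if a joint passes its speed limit or range.

## Working session

There is one attempt and no reset: what is moved stays moved. The work goes in short steps, each a Python script; the robot and the scene stay as the last script left them, time stands still between calls to the robot, and variables do not carry over. Pictures are saved under pics/ and viewed, and the job is handed in when it is done.

```bash
ls; mkdir -p pics
cat > h.py <<'E'
import numpy as np, cv2
from rig import env, optics, ticket, look_for, place_of
def save(f,n): cv2.imwrite('pics/'+n+'.png', f['pixels'][:,:,::-1])
def ray(f,p):
    K=np.array(f['camera_matrix']);R=np.array(f['R']);t=np.array(f['t'])
    d=np.array([(p[0]-K[0,2])/K[0,0],(p[1]-K[1,2])/K[1,1]])
    u=d.copy()
    for _ in range(30): u=d/(1+f['k1']*(u@u))
    return -R.T@t, R.T@np.array([u[0],u[1],1])
def onz(f,p,z):
    o,d=ray(f,p); return o+d*(z-o[2])/d[2]
def proj(f,X):
    K=np.array(f['camera_matrix']);c=np.array(f['R'])@X+np.array(f['t']);u=c[:2]/c[2];u=u*(1+f['k1']*(u@u))
    return K[:2,:2]@u+K[:2,2]
E
python3 - <<'E'
from h import *
for n in('scene','top'):
    f=optics.grab_frame(n);save(f,n+'0');o,_=ray(f,[320,200]);print(n,o)
    for t,z in [('rail_mid',.085),('case',0),('lid',.077),('pen_tin',0),('wax',0),('slate',0),('bowl',0),('jar',0),('tape',0),('loupe',0),('stone',0),('catch',.07)]:
        for r in place_of(f,t)[:2]: print(t,np.round(r['point']),round(r['confidence'],2),onz(f,r['point'],z).round(4))
print(env.get_time(),env.get_ee_rot(),env.get_wrist_force())
E
```

```text
pics
scene [1.24823523 0.05168214 0.75811653]
rail_mid [292. 193.] 0.8 [ 0.535  -0.0222  0.085 ]
case [290. 258.] 0.73 [ 0.6743 -0.0286  0.    ]
case [194. 188.] 0.24 [ 0.4095 -0.3171  0.    ]
lid [285. 247.] 0.72 [ 0.7    -0.0322  0.077 ]
lid [293. 198.] 0.6 [ 0.5439 -0.0197  0.077 ]
pen_tin [363. 193.] 0.63 [0.4537 0.1708 0.    ]
pen_tin [182. 212.] 0.16 [ 0.5041 -0.3292  0.    ]
wax [290. 198.] 0.46 [ 0.4644 -0.034   0.    ]
wax [443. 247.] 0.37 [0.6559 0.3484 0.    ]
slate [245. 191.] 0.76 [ 0.4295 -0.1672  0.    ]
slate [181. 215.] 0.19 [ 0.5158 -0.3278 -0.    ]
bowl [442. 248.] 0.62 [0.6576 0.3446 0.    ]
jar [182. 214.] 0.69 [ 0.5154 -0.3271  0.    ]
tape [155. 238.] 0.91 [ 0.5956 -0.3756  0.    ]
tape [291. 195.] 0.63 [ 0.4539 -0.0318  0.    ]
loupe [417. 202.] 0.8 [0.4948 0.3151 0.    ]
stone [180. 213.] 0.66 [ 0.5111 -0.333   0.    ]
stone [192. 187.] 0.48 [ 0.4058 -0.3228  0.    ]Traceback (most recent call last):
  File "<stdin>", line 5, in <module>
ValueError: it knows: bowl, case, jar, lid, loupe, pen_tin, rail_mid, slate, stone, tape, wax
```

Run:
```python
from h import *
for n in('top',):
    f=optics.grab_frame(n);save(f,n+'0');o,_=ray(f,[320,200]);print(n,o)
    for t,z in [('rail_mid',.085),('case',0),('lid',.077),('pen_tin',0),('wax',0),('slate',0),('bowl',0),('jar',0),('tape',0),('loupe',0),('stone',0)]:
        for r in place_of(f,t)[:2]: print(t,np.round(r['point']),round(r['confidence'],2),onz(f,r['point'],z).round(4))
print(env.get_time(),env.get_ee_rot(),env.get_wrist_force())
```

```text
top [0.35862603 0.04908452 1.28201759]
rail_mid [345. 192.] 0.56 [ 0.528  -0.0218  0.085 ]
case [346. 144.] 0.64 [ 0.6662 -0.0306  0.    ]
lid [348. 128.] 0.64 [ 0.6881 -0.0305  0.077 ]
pen_tin [272. 223.] 0.97 [0.4583 0.1586 0.    ]
wax [345. 225.] 0.78 [ 0.4531 -0.0275  0.    ]
slate [401. 236.] 0.78 [ 0.4272 -0.1699  0.    ]
bowl [199. 147.] 0.66 [0.655  0.3532 0.    ]
bowl [210. 210.] 0.32 [0.4894 0.317  0.    ]
jar [458. 205.] 0.87 [ 0.5067 -0.3198  0.    ]
tape [475. 170.] 0.69 [ 0.5985 -0.3697  0.    ]
loupe [213. 210.] 0.78 [0.4895 0.3103 0.    ]
stone [460. 245.] 0.61 [ 0.4023 -0.3235  0.    ]
1.2 [ 1.84977073e-06  9.73576283e-01  2.28362038e-01 -4.84598603e-06] [-0.72276528 -0.22587425  0.55781758]
```

View pics/scene0.png

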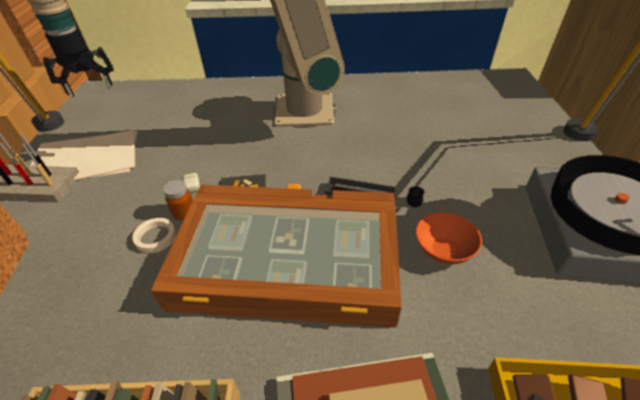

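```bash
sleep 1
```

```text
(no output)
```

View pics/top0.png

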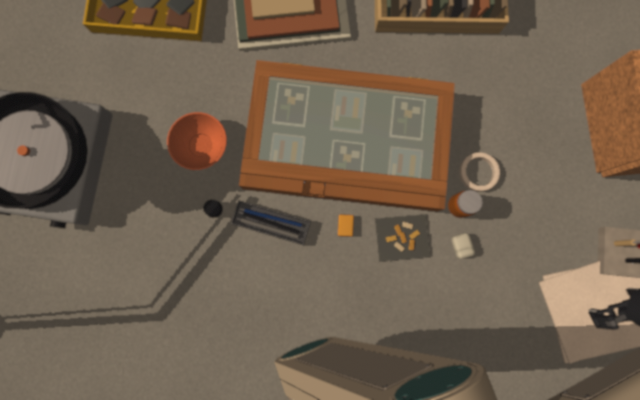

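The top view shows the case rotated slightly, with front corners near (242,188) and (447,207) and a faint mark on the rail near (316,188). I'll zoom in on it.

Run:
```python
import cv2
a=cv2.imread('pics/top0.png')[160:225,230:465]
a=cv2.resize(a,None,fx=3.4,fy=3.4,interpolation=cv2.INTER_CUBIC);cv2.imwrite('pics/topz.png',a)
a=cv2.imread('pics/scene0.png')[175:325,150:410]
a=cv2.resize(a,None,fx=3,fy=3,interpolation=cv2.INTER_CUBIC);cv2.imwrite('pics/scz.png',a)
```

```text
(no output)
```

View pics/topz.png

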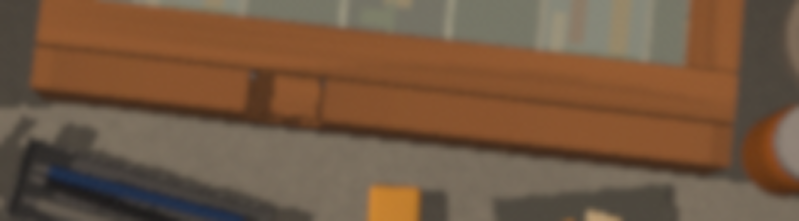

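View pics/scz.png

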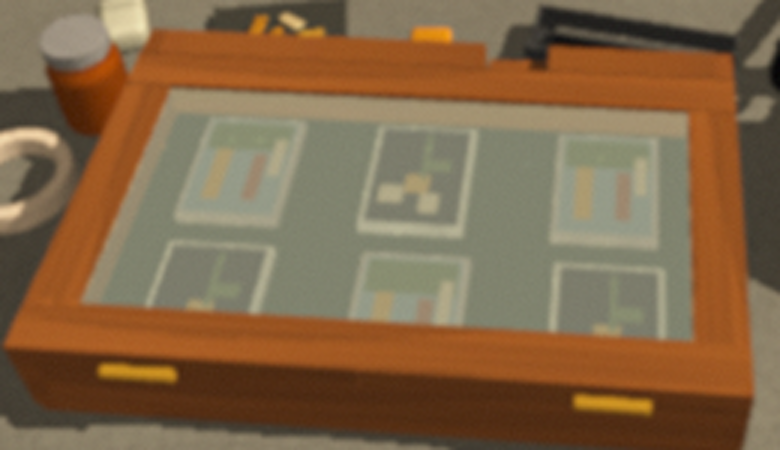

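```bash
cat > fit.py <<'E'
from h import *
from scipy.optimize import least_squares
T=optics.grab_frame('top');S=optics.grab_frame('scene')
z=lambda x,y:(230+x/3.4,160+y/3.4); s=lambda x,y:(150+x/3,175+y/3)
# case frame: (x from rail_mid, y) at z .085; L = +y
obs=[(T,-.015,.25,z(33,90)),(T,-.015,-.25,z(730,164)),(T,.305,.25,(257,63)),(T,.305,-.25,(453,83)),
(T,.016,.25,z(38,46)),(T,.016,-.25,z(735,122)),
(S,-.015,.25,s(735,56)),(S,-.015,-.25,s(150,31)),(S,.305,.25,s(750,394)),(S,.305,-.25,s(6,346))]
def res(p,sub=obs):
    c,sn=np.cos(p[2]),np.sin(p[2]);r=[]
    for f,x,y,uv in sub:
        r+=list(proj(f,np.array([p[0]+c*x-sn*y,p[1]+sn*x+c*y,.085]))-uv)
    return np.array(r)
for sub in (obs,obs[:6],obs[6:]):
    q=least_squares(res,[.53,-.02,-.1],args=(sub,),loss='soft_l1');print(q.x.round(4),res(q.x,sub).round(1))
    c,sn=np.cos(q.x[2]),np.sin(q.x[2])
    for f,uv,zz in [(T,z(248,95),.085),(T,z(322,100),.085),(S,s(486,45),.085),(S,s(547,50),.085)]:
        d=onz(f,uv,zz)[:2]-q.x[:2]; print('  notch',(c*d[0]+sn*d[1]).round(4),(-sn*d[0]+c*d[1]).round(4))
E
python3 fit.py
```

```text
[ 0.5293 -0.017  -0.1059] [-0.9 -0.7  0.2  0.3 -1.2 -2.9  1.3 -0.8 -0.7 -0.3 -0.3 -0.  -2.2 -2.1
 -0.4 -1.6  0.9 -1.2 -1.5 -0.4]
  notch -0.0031 0.096
  notch -0.0008 0.0434
  notch -0.0087 0.0459
  notch -0.0057 0.098
[ 0.528  -0.018  -0.1031] [-0.5  0.1  0.7  0.5 -1.2 -2.2  1.4 -0.6 -0.3  0.5  0.1  0.2]
  notch -0.0016 0.0971
  notch 0.0005 0.0446
  notch -0.0075 0.0471
  notch -0.0042 0.0992
[ 0.532  -0.0143 -0.1114] [-1.  -1.   0.6 -1.3  1.7  0.6 -1.1  0.1]
  notch -0.006 0.093
  notch -0.0034 0.0405
  notch -0.0114 0.0429
  notch -0.0086 0.095
```

Vision puts rail_mid at about (0.529, -0.017) with yaw -0.106. Both cameras show the notch at rail y of about +0.044 to +0.098, so its middle is near +0.07. Next I'll shut the gripper, approach with a slight tilt (body towards the robot, clear of the rising lid), and feel along the rail.

```bash
cat >> h.py <<'E'
from scipy.spatial.transform import Rotation as Ro
P0=np.array([.529,-.017,.085]);YAW=-.106
Rc=Ro.from_euler('z',YAW).as_matrix()
A=.26
d=np.array([np.sin(A),0,-np.cos(A)]); yv=np.array([0,-1.,0]); xv=np.cross(yv,d)
RT=Rc@np.column_stack([xv,yv,d]); q=Ro.from_matrix(RT).as_quat(); Q=[q[3],q[0],q[1],q[2]]
def tcp(x,y,z): # tip-face centre in rail frame (z rel. to rail top) -> TCP world
    return P0+Rc@np.array([x,y,z])-env.tips_ahead*(Rc@d)
def tip():
    R_=Ro.from_quat(np.roll(env.get_ee_rot(),-1)).as_matrix()
    return Rc.T@(np.array(env.get_tool_pos())+env.tips_ahead*R_[:,2]-P0)
def F(n=4): return Rc.T@np.mean([env.get_wrist_force() for _ in range(n)],0)
E
python3 - <<'E'
from h import *
env.command_gripper(0.0)
print(env.tips_ahead,env.get_time(),env.get_finger_gap())
print(env.solve_ik(tcp(.001,.0,.08),Q), env.solve_ik(tcp(.001,.07,-.022),Q))
env.move_ptp(tcp(.001,.0,.08),Q);print(env.get_time(),tip(),F())
env.move_linear(tcp(.001,.0,.018),vel=.1);t=env.get_time();print(t,tip())
print(F(),env.get_time()-t,np.std([env.get_wrist_force() for _ in range(10)],0))
f=optics.grab_frame('scene');save(f,'scene1');f=optics.grab_frame('top');save(f,'top1')
E
python3 -c "
import cv2,numpy as np
a=cv2.resize(cv2.imread('pics/scene1.png')[100:250,200:440],None,fx=3,fy=3);cv2.imwrite('pics/s1z.png',a)"
```

```text
0.011 2.0667 0.005386396396213642
[-0.1621948  -0.01234791 -0.53621095  0.78732549  0.01443949  3.08728279] [-0.00881415  0.13419224 -0.63287803  0.54489876 -0.02494787 -3.04765371]
4.2167 [ 0.00152691 -0.00057267  0.08030444] [-0.35296393  0.29818266 -0.24451906]
4.9833 [ 0.00158435 -0.00017138  0.01845855]
[ 1.12140929 -0.3534742  -0.02410193] 0.0 [0.00000000e+00 5.55111512e-17 0.00000000e+00]
```

View pics/s1z.png

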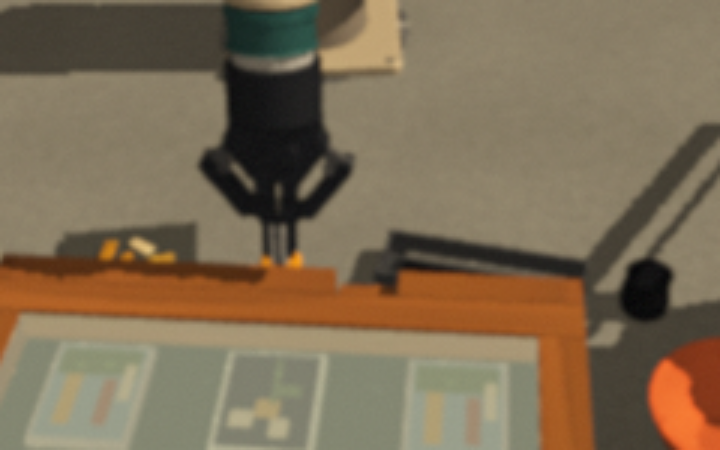

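The zoomed view shows the closed fingertips at about (283,262) over the rail, left of the notch (338–397). Joint 6 is near its range limit here, so I'll turn the tool half a turn and then start feeling.

```bash
sed -i 's/yv=np.array(\[0,-1.,0\])/yv=np.array([0,1.,0])/' h.py
cat >> h.py <<'E'
def FF(n=4):
    r=[]
    for _ in range(n): env.dwell(.02); r.append(env.get_wrist_force())
    return Rc.T@np.mean(r,0)
E
python3 - <<'E'
from h import *
env.move_linear(tcp(.001,.0,.05)*[0,0,1]+np.array(env.get_tool_pos())*[1,1,0],vel=.1)
env.move_ptp(tcp(.001,.015,.05),Q);print(env.get_joints())
env.move_linear(tcp(.001,.015,.013),vel=.1);b=FF(6);print(env.get_time(),tip(),b)
z=.013
while z>-.004:
    z-=.001; env.move_linear(tcp(.001,.015,z),vel=.03); f=FF(3)-b
    print(round(env.get_time(),2),tip().round(4),f.round(1))
    if f[2]>2.0: break
E
```

```text
[-0.12905111  0.0224562  -0.5723108   0.71624863  0.00591174 -0.02201441]
8.7917 [0.00183703 0.01498148 0.01383549] [0.19347872 0.27520579 0.06304804]
9.09 [0.0013 0.015  0.0124] [-0.4 -0.4 -0.4]
9.39 [0.0009 0.015  0.0109] [-0.3 -0.4 -0.2]
9.69 [0.0009 0.015  0.0099] [-0.4 -0.3 -0.4]
9.99 [0.0009 0.015  0.0089] [-0.   0.1  0.2]
10.29 [0.0009 0.015  0.0079] [-0.1 -0.7 -0.1]
10.59 [0.0009 0.015  0.0069] [ 0.1 -0.1  0. ]
10.89 [0.001  0.015  0.0059] [-0.1 -0.5 -0.2]
11.19 [0.0009 0.015  0.0049] [-0.4 -0.3 -0.1]
11.49 [0.0009 0.015  0.0039] [-0.3 -0.5 -0.2]
11.79 [0.001 0.015 0.003] [-0.3  0.1 -0.8]
12.09 [0.0012 0.015  0.0021] [-0.  -0.4  0.1]
12.39 [0.0013 0.015  0.0018] [-3.1  0.1  6.3]
```

Contact found at the expected height. Now I'll slide lightly along the rail towards +y.

Run:
```python
from h import *
b=np.array([.0,.0,-.1]); y=.015; z=.0013; lost=0
while y<.09:
    y+=.005; env.move_linear(tcp(.001,y,z),vel=.04); f=FF(3)-b
    print(round(env.get_time(),2),tip().round(4),f.round(1))
    if abs(f[1])>12 or f[2]>15: break
    if f[2]<1: lost+=1
    else: lost=0
    if lost>=2: break
```

```text
12.72 [0.0016 0.0202 0.0019] [-0.8  0.1  5. ]
13.04 [0.0018 0.0248 0.0018] [-0.1 -2.4  5.5]
13.37 [0.0018 0.0298 0.0019] [ 0.4 -2.6  5.2]
13.69 [0.0018 0.0348 0.0019] [-0.1 -2.2  5. ]
14.02 [0.0018 0.0399 0.0018] [ 0.  -2.1  5. ]
14.34 [0.0016 0.045  0.0017] [ 0.2 -2.9  5.1]
14.67 [-0.0005  0.0507  0.0001] [0.2 1.1 0.1]
14.99 [0.0007 0.0552 0.001 ] [-0.3 -0.2  0.6]
```

Support vanished at y≈0.050, which is the near notch edge. I'll continue carefully to feel the far edge, then centre.

Run:
```python
from h import *
y=.055; z=.0
while y<.1:
    y+=.004; env.move_linear(tcp(.001,y,z),vel=.04); f=FF(2)
    print(round(env.get_time(),2),tip().round(4),f.round(1))
    if abs(f[1])>3 or f[2]>3: break
```

```text
15.28 [ 0.0009  0.0591 -0.0001] [ 0.1  0.  -0.2]
15.57 [0.001  0.0631 0.    ] [0.4 0.4 0.3]
15.85 [0.001  0.0672 0.    ] [0.2 0.2 0.2]
16.13 [ 0.001   0.0711 -0.    ] [-0.1 -0.5 -0.2]
16.42 [0.001  0.0751 0.    ] [-0.3 -0.4  0.5]
16.7 [ 0.001   0.0791 -0.    ] [-0.7 -0.4 -0. ]
16.98 [0.001  0.0831 0.    ] [-0.5 -1.   0.1]
17.27 [0.001  0.0871 0.    ] [-0.6 -0.3 -0.1]
17.55 [0.001  0.0911 0.    ] [-0.1  0.   0.1]
17.83 [ 0.0009  0.0921 -0.0001] [-0.7 -7.8  1. ]
```

The far edge stopped the tip at y=0.092, so the middle is y≈0.070 and agrees with vision. Pressing now.

Run:
```python
from h import *
Y=.0702; X=.000
env.move_linear(tcp(X,Y,.0),vel=.08); b=FF(4); print('free',b.round(1))
env.move_linear(tcp(X,Y,-.0105),vel=.05); f=FF(2)-b; print(round(env.get_time(),2),tip().round(4),f.round(1))
L=[]
if abs(f[2])<3:
    z=-.0105
    while z>-.030:
        z-=.0035 if z>-.020 else .0012
        env.move_linear(tcp(X,Y,z),vel=.06); f=FF(1)-b
        L.append((round(env.get_time(),2),z,tip().round(4),f.round(1)))
        if f[2]>14 or np.linalg.norm(f)>25: break
    p=tcp(X,Y,z)
    env.move_linear(tcp(X-.02,Y,.03),vel=.2)
    env.move_linear(tcp(X-.13,Y,.10),vel=.25)
for l in L: print(*l)
print(env.get_time(),tip(),FF())
f=optics.grab_frame('scene');save(f,'scene2')
```

```text
free [ 0.1 -0.4 -0.1]
18.75 [-0.0005  0.0704 -0.0111] [-0.4  0.8  0.4]
19.02 -0.014 [ 0.0007  0.0704 -0.0136] [1.2 0.3 0.5]
19.28 -0.0175 [ 0.0006  0.0703 -0.017 ] [-0.3  0.7  3.8]
19.55 -0.021 [ 0.0006  0.0703 -0.0205] [-0.6  1.6  5.1]
19.82 -0.0222 [ 0.0007  0.0703 -0.0215] [-0.7  0.3  5.8]
20.08 -0.0234 [ 0.0008  0.0703 -0.0221] [-2.4 -0.2  9.7]
20.35 -0.0246 [ 0.001   0.0703 -0.0222] [-8.1  0.8 19.8]
21.4667 [-0.12975254  0.07015886  0.09909368] [ 0.04619478  0.03075849 -0.22837956]
```

View pics/scene2.png

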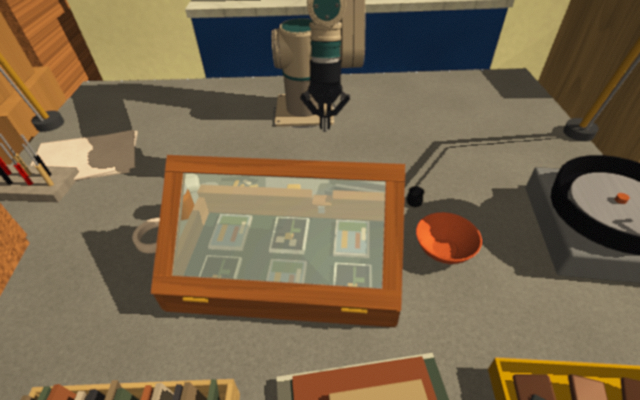

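The lid is rising: its front edge now shows at row 160, up from about 190, with the hand clear at (325,105). I'll wait, then check it is fully open.

```bash
python3 - <<'E'
from h import *
env.dwell(4.5)
f=optics.grab_frame('scene');save(f,'scene3')
T=optics.grab_frame('top');save(T,'top3')
# expected lid front-top corners at 1.05 rad, hinge at x=.305,z=.077 (rail: .069-.085)
for a in(.9,1.05):
  for y in(.25,-.25):
    for fr,n in((f,'s'),(T,'t')):
        v=np.array([.305-.288*np.cos(a)+.008*np.sin(a),y,-.008+.288*np.sin(a)+.008*np.cos(a)]);print(n,a,y,proj(fr,P0+Rc@v).round(0))
for t,z in [('pen_tin',0),('wax',0),('slate',0),('bowl',0),('jar',0),('tape',0),('loupe',0),('stone',0)]:
        for r in place_of(T,t)[:1]: print(t,np.round(r['point']),round(r['confidence'],2),onz(T,r['point'],z).round(4))
print(env.get_time(),FF())
E
python3 -c "
import cv2,numpy as np
cv2.imwrite('pics/b3.png',cv2.resize(np.vstack([cv2.imread('pics/scene3.png')[:330],cv2.imread('pics/top3.png')[:300]]),None,fx=.9,fy=.9))"
```

```text
s 0.9 0.25 [409. 158.]
t 0.9 0.25 [232.  97.]
s 0.9 -0.25 [148. 149.]
t 0.9 -0.25 [479. 125.]
s 1.05 0.25 [413. 161.]
t 1.05 0.25 [232.  76.]
s 1.05 -0.25 [136. 151.]
t 1.05 -0.25 [484. 104.]
pen_tin [271. 224.] 0.74 [0.4568 0.1622 0.    ]
wax [346. 227.] 0.78 [ 0.4493 -0.0291  0.    ]
slate [403. 236.] 0.63 [ 0.425  -0.1753  0.    ]
bowl [199. 145.] 0.91 [0.6611 0.3535 0.    ]
jar [458. 208.] 0.83 [ 0.4999 -0.3217  0.    ]
tape [475. 172.] 0.74 [ 0.594  -0.3675  0.    ]
loupe [214. 211.] 0.81 [0.489 0.307 0.   ]
stone [460. 244.] 0.87 [ 0.4051 -0.3216  0.    ]
26.5833 [-0.11790716 -0.31480968  0.43744794]
```

View pics/b3.png

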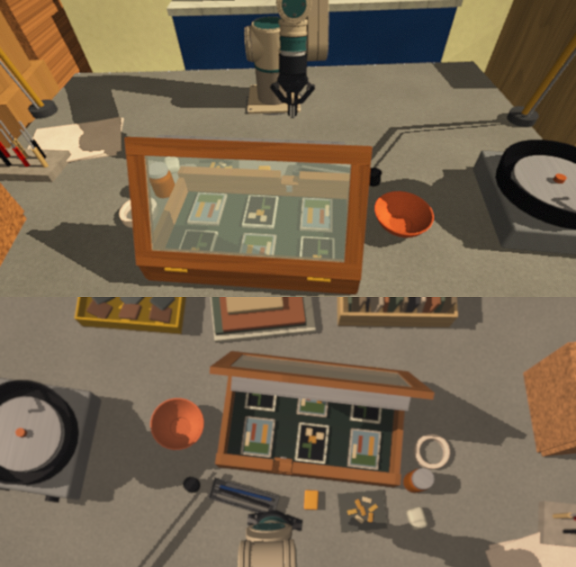

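The lid stands near 60°: corners at about (413,163) in the scene view and (235,84) in the top view, against predictions for 1.05 rad of (413,161) and (232,76). I'll confirm it has stopped moving.

Run:
```python
from h import *
a=cv2.imread('pics/top3.png').astype(int)
env.dwell(3)
T=optics.grab_frame('top');save(T,'top4')
d=np.abs(T['pixels'][:,:,::-1].astype(int)-a)
print(d[60:130,220:490].mean(),d[200:260,480:600].mean(),d.max(), env.get_time())
z=cv2.resize(T['pixels'][50:230,180:500,::-1],None,fx=2.4,fy=2.4);cv2.imwrite('pics/t4z.png',z)
```

```text
0.3494003527336861 0.29842592592592593 5 29.7
```

View pics/t4z.png

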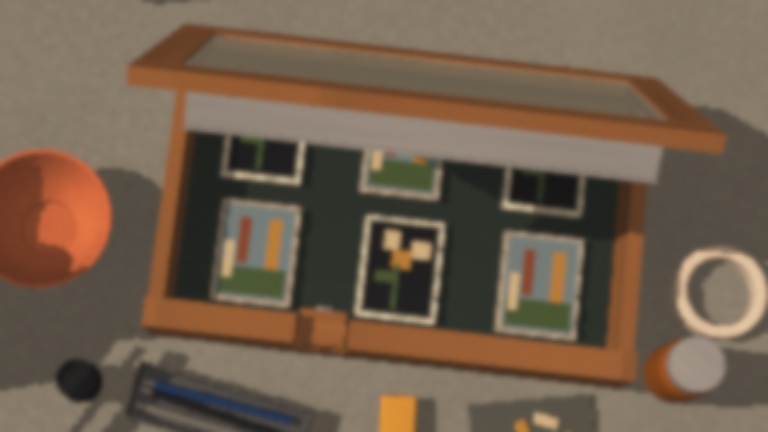

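The lid is stationary (differences over 3 s are at noise level). Its top front corners at (234,78) and (482,105) match the 1.05 rad prediction of (232,76) and (484,104).

```bash
python3 -c "
from h import *
ticket.finish_job()"
```

```text
the job is handed in; nothing more can be done
```

The case is open and the job is handed in at about 30 s of robot time; no verdict was reported.

- **Feeling:** I slid the closed fingertips along the rail at about 5 N. Support vanished at rail y ≈ 0.050, and the far edge stopped the tip at 0.092. That puts the notch's middle at about 0.070, which agrees with both cameras.
- **Pressing:** I pressed the catch plate down until it stopped firmly, at about 20 N. The tip was then about 22 mm below the rail's top, which is the expected depth.
- **Lid:** I took the hand clear and the lid rose by itself. It was stationary over a 3 s check, and its corners were within about 2 px of where a 60° lid should appear.
- **Bystanders:** The networks' positions before and after agree within 7 mm. That is within their scatter of a pixel or two, and I commanded no contact with any of them. The wrist force read about zero with the hand clear.

No check failed. My first tool orientation put joint 6 close to its limit, so I turned the tool half a turn before touching anything.

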